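# Full salt tin to the serving tray, empty one to the refill bin

### The job

The two white tins with red lids look the same, but one is full and the other empty: lift to feel which is which. Stand the full one upright in the wooden tray and the empty one upright in the blue refill bin, setting them down rather than dropping them.

Things in the scene. Friction and masses are not known exactly. Their poses are not given: they have to be found in the camera images.
- tin_a_center (a point): point at the centre of one of the two look-alike lidded tins: upright white cylinder 60 mm in diameter and 90 mm tall, pale band round the middle, flat red lid on top (the lid stays on); the point lies on its axis, 45 mm above its underside, its z axis is the tin's axis. It stands on the table. One of the two tins is full (350 to 450 g), the other empty (70 to 100 g); nothing but the weight tells which. It can be gripped across the cylinder anywhere in its upper half.
- tin_b_center (a point): point at the centre of one of the two look-alike lidded tins: upright white cylinder 60 mm in diameter and 90 mm tall, pale band round the middle, flat red lid on top (the lid stays on); the point lies on its axis, 45 mm above its underside, its z axis is the tin's axis. It stands on the table. One of the two tins is full (350 to 450 g), the other empty (70 to 100 g); nothing but the weight tells which. It can be gripped across the cylinder anywhere in its upper half.
- wood_tray: shallow square brown wooden tray, fixed to the table, 150 x 150 mm outside, 16 mm high, rim and floor 5 mm thick, so 140 x 140 mm inside; origin at the centre of its underside on the table, x and y along its sides, z up. It may lie left or right of the tins.
- blue_bin: low square blue plastic refill bin, open on top, fixed to the table, 150 x 150 mm outside, 30 mm high, walls and floor 5 mm thick, so 140 x 140 mm inside; origin at the centre of its underside on the table, x and y along its sides, z up. It may lie left or right of the tins.

How it is judged:
At the end, for the whole second after the job is handed in: The full tin stands in the wooden tray and the empty one in the blue bin, each upright (10 degrees), on the floor inside the rim (within 50 mm of the middle along each side), released and at rest; the tray feels a full tin's weight (over 2.2 N), the bin an empty one's (under 2.2 N) (((x of tin_a_center in the frame of wood_tray between -0.05 and 0.05 m and y of tin_a_center in the frame of wood_tray between -0.05 and 0.05 m and z of tin_a_center in the frame of wood_tray between 0.04 and 0.058 m and angle between each of tin_a_center, tin_b_center's own z axis and vertical below 0.175 rad and linear speed of each of tin_a, tin_b below 0.03 m/s and contact force between tin_a and wood_tray above 2.2 N and x of tin_b_center in the frame of blue_bin between -0.05 and 0.05 m and y of tin_b_center in the frame of blue_bin between -0.05 and 0.05 m and z of tin_b_center in the frame of blue_bin between 0.04 and 0.058 m and contact force between tin_b and blue_bin below 2.2 N) or (x of tin_b_center in the frame of wood_tray between -0.05 and 0.05 m and y of tin_b_center in the frame of wood_tray between -0.05 and 0.05 m and z of tin_b_center in the frame of wood_tray between 0.04 and 0.058 m and angle between each of tin_b_center, tin_a_center's own z axis and vertical below 0.175 rad and linear speed of each of tin_b, tin_a below 0.03 m/s and contact force between tin_b and wood_tray above 2.2 N and x of tin_a_center in the frame of blue_bin between -0.05 and 0.05 m and y of tin_a_center in the frame of blue_bin between -0.05 and 0.05 m and z of tin_a_center in the frame of blue_bin between 0.04 and 0.058 m and contact force between tin_a and blue_bin below 2.2 N))); the robot touches nothing.
It fails at once if a tin is dropped or knocked flying (moves faster than 0.7 m/s with no finger on it) (linear speed of tin_a above 0.7 m/s and contact force between the fingers and tin_a below 0.05 N).
It fails at once if a tin is dropped or knocked flying (moves faster than 0.7 m/s with no finger on it) (linear speed of tin_b above 0.7 m/s and contact force between the fingers and tin_b below 0.05 N).
It also fails if it takes over 64 s, if anything falls off the work surface, if the arm or the gripper's body presses on something with over 40 N, if the wrist force passes 120 N, or if a joint passes its speed limit or range.

### The arm

A 6-joint arm with a two-finger parallel gripper is mounted at the origin on the work surface. World frame = base frame: x ahead of the robot, y to its left, z up, the work surface at z = 0. Lengths are in m, angles in rad, forces in N, time in s.
With the tool pointing down it reaches from about 0.35 to 0.975 m from the base axis. Payload 4.9 kg.
Tool frame: the origin (TCP) lies midway between the tips of the shut fingers; the grasp point (between the pads) lies 19 mm behind it; z points along the fingers, y is the line along which they close (so a half turn about z gives the same grasp; the last joint's range is limited). The gripper opens to 85 mm and grips with 20 to 120 N. Pads are 22 mm wide; open, the fingers measure 114 mm over their backs; the gripper's body (76 mm by 85 mm) begins 54 mm behind the grasp point. The pads swing forward as they close: fully open they stand 13 mm farther back than shut.
Start: joints at [-1.257, 0.053, 1.613, -0, 1.476, -0.119], TCP at [0.262, -0.567, 0.231] pointing down, gripper open.
Joint ranges: [-3.01, 3.01], [-1.01, 2.22], [0.06, 2.58], [-1.02, 4.17], [0.09, 2.62], [-3.14, 3.14]. Speed limits (rad/s): [2.57, 2.57, 3.14, 3.14, 3.14, 3.14].

### API

Orientations are given as a unit quaternion [w, x, y, z].
In Python, from plant import state, grab_frame, job_done, cut_out, place_of gives the robot as it stands.
- The arm moves only by the tool jog_arm, never from a script. Its argument "motion" is text: rows parted by semicolons, each of 7 numbers parted by spaces: the opening in per cent of the stroke, from 0 (shut) to 100 (fully open), then the shift along the tool's x, y, z as a fraction of full scale, then the turn, a rotation vector about the tool's x, y, z as a fraction of full scale. A call has exactly 5 rows; each row is the pose to reach, as a shift and turn from the pose commanded when the call began, along the tool's axes at that moment; what a row does not reach only later rows make up. Full scale, the value 1, is 50 cm for a shift and 1.5 rad for a turn. A row lasts 1/8 s, in which the tool goes at most 62.5 mm and 10.7 degrees, less where a joint would pass 70% of its speed; a pose out of reach is approached as far as the arm can. A call with a number of a shift or a turn outside -1 to 1 is refused whole. A call with a gripper value outside its range is refused whole. The fingers move at their own pace and stop on an object; the grip force is fixed at half the most. Time passes only in rows, so rows that repeat a pose let the fingers close, or fill a call up. It gives the time, the measured TCP pose, the force, the opening and the grip force at its end, in the units of the state.
- state(): the state, without advancing time (a new reading comes with each control period).
- grab_frame(name): name is "side" or "top"; returns a dict with "color" (400x640x3 uint8, red, green, blue), "range_z" (400x640 float32, m along the optical axis (not along the pixel's ray), 0 where there is no reading), "intrinsics" (3x3 intrinsics, pixels), "world_from_camera" (4x4, takes a point from camera to world coordinates). Camera axes: x right, y up, looking along -z (the intrinsics and any distortion apply to the point x, -y, -z); pixel columns grow to the right and rows downward; lengths in m; the calibration is good to about 2 mm. A picture is of the moment at which its call begins.
- job_done(): hands the job in; it is judged then, once.
Trained networks look in the newest picture that a camera, given by its name, has taken for a name from the list of things; names that differ only in an ending like _2 or _b are one class to them, and where a whole thing is asked for, a point or a joint stands for the part that bears it (a point fixed in the world has none). Each returns a list of dicts, best first, with "p" (0 to 1); they miss things now and then, are a little off and sometimes report something else, mostly with a low value. They report only what shows in the picture. A call takes as long as a camera call.
- cut_out(camera, thing): "pixels" (400x640 bool, what is visible of it).
- place_of(camera, thing): "at" ([x, y, z] in m, in world coordinates, good to about 4 mm: a listed point, or the origin of a listed thing).
The state is a dict: "time": time; "joint_pos": joint angles; "joint_vel": joint speeds; "joint_efforts": joint torques, N m; "tool_pos": TCP position; "tool_rot": TCP orientation; "contact_force": force on the tool from outside, world axes, zero at the start; "ft_torque": the same for the moment, N m; "gripper_width": opening from 0.0 (shut) to 1.0 (fully open); "grasp_force": force on a finger pad.
Only numpy, scipy, OpenCV 4.12 (cv2) and the standard library are available. Lean on these libraries where they do the work, as an engineer would, in place of code of your own. Each camera call takes 0.05 s, during which the arm holds its last target. There are 200 camera calls.

## Working session

There is one attempt and no reset: what is moved stays moved. The work goes in short steps, Python scripts to look and compute and a tool call to move; the robot and the scene stay as the last step left them, time stands still between calls to the robot, and variables do not carry over. Pictures are saved under pics/ and viewed, at most 10 in all, crops included, and the job is handed in when it is done.

Besides the shell and the picture viewer there is one more tool, called after "Emit:" as name(argument=value, ...), one argument or row to a line, values as JSON. jog_arm: Moves the arm, as the interface text tells. Shift numbers are shares of 50 cm and turn numbers shares of 1.5 rad, none past 1 either way. Its arguments: {"type":"object","properties":{"motion":{"type":"string"}},"required":["motion"]}

```bash
mkdir -p pics; python3 - <<'E'
from plant import *
import cv2,numpy as np
s=state();print({k:np.round(v,3).tolist() for k,v in s.items()})
for c in("top","side"):
    f=grab_frame(c);cv2.imwrite(f"pics/{c}0.png",f["color"][:,:,::-1])
    for t in("tin_a_center","wood_tray","blue_bin"):
        for d in place_of(c,t): print(c,t,round(d["p"],2),np.round(d["at"],3))
    if c=="top":
        np.savez("top0.npz",**f)
E
```

```text
{'time': 0.0, 'joint_pos': [-1.257, 0.053, 1.614, 0.0, 1.476, -0.119], 'joint_vel': [0.001, -0.001, 0.0, -0.001, -0.002, -0.001], 'joint_efforts': [-0.001, -39.368, -37.018, -0.0, 0.007, -0.0], 'tool_pos': [0.262, -0.567, 0.23], 'tool_rot': [-0.001, 0.977, 0.215, -0.0], 'contact_force': [-0.572, 0.295, 0.121], 'ft_torque': [-0.015, -0.032, -0.014], 'grasp_force': 0.0, 'gripper_width': 1.004}
top tin_a_center 0.97 [0.483 0.115 0.046]
top wood_tray 0.88 [ 0.555 -0.3   -0.   ]
top blue_bin 0.96 [0.565 0.27  0.004]
side tin_a_center 0.75 [0.483 0.111 0.046]
side tin_a_center 0.66 [ 0.567 -0.074  0.042]
side wood_tray 0.66 [ 0.553 -0.297  0.002]
side blue_bin 0.74 [0.565 0.27  0.004]
```

View pics/top0.png

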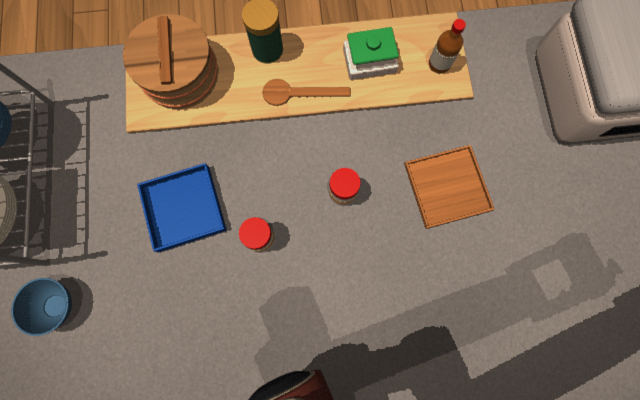

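View pics/side0.png

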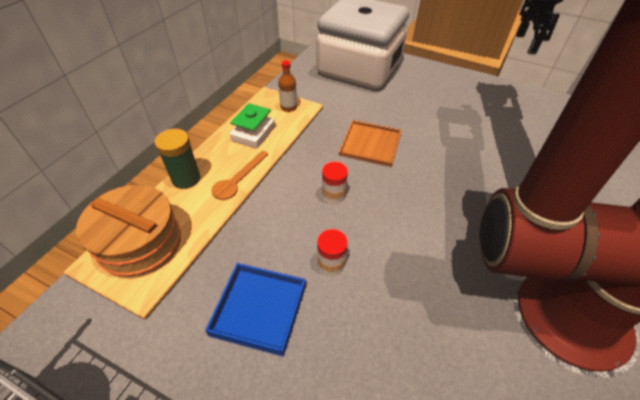

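```bash
cat > h.py <<'E'
import numpy as np,cv2
from scipy.spatial.transform import Rotation as R
def world(f):
    z=f["range_z"];K=f["intrinsics"];v,u=np.indices(z.shape)
    P=np.stack([(u-K[0,2])/K[0,0]*z,-(v-K[1,2])/K[1,1]*z,-z],-1)
    T=f["world_from_camera"];return P@T[:3,:3].T+T[:3,3]
def blob(m,W,n=60):
    k,l,st,c=cv2.connectedComponentsWithStats(m.astype(np.uint8))
    for i in range(1,k):
        if st[i,4]>n:
            p=W[l==i];xy=p[:,:2].astype(np.float32);(cx,cy),(w,h),a=cv2.minAreaRect(xy)
            print("px",c[i].round(),"n",st[i,4],"ctr",np.round([cx,cy],3),"mean",p.mean(0).round(3),"size",np.round([w,h],3),"ang",round(a,1))
def shift(target,yaw=None):
    """fractions from tool pose to target TCP; yaw = world direction (deg) of the closing line"""
    from plant import state
    s=state();q=np.array(s["tool_rot"]);r=R.from_quat(q[[1,2,3,0]])
    d=r.inv().apply(np.array(target)-s["tool_pos"])/.5
    y=r.as_matrix()[:,1];cur=np.degrees(np.arctan2(y[1],y[0]))
    out=[np.round(d,3),"closing line now",round(cur,1)]
    if yaw is not None:
        e=(yaw-cur+90)%180-90;out+=["turn z frac",round(-np.radians(e)/1.5,3)]
    print(*out)
E
python3 - <<'E'
import numpy as np,cv2
from h import *
f=np.load("top0.npz");W=world(f);hsv=cv2.cvtColor(f["color"],cv2.COLOR_RGB2HSV)
v=f["range_z"]>0;H,S,V=cv2.split(hsv);z=W[...,2]
print("red");blob(v&((H<8)|(H>172))&(S>120)&(z>.07)&(z<.11),W)
print("blue");blob(v&(H>95)&(H<130)&(S>100)&(z<.05),W,200)
print("brown");blob(v&(H>5)&(H<25)&(S>80)&(z<.03),W,400)
E
```

```text
red
px [344. 183.] n 768 ctr [ 0.563 -0.072] mean [ 0.562 -0.071  0.089] size [0.059 0.06 ] ang 83.9
px [255. 233.] n 812 ctr [0.484 0.112] mean [0.483 0.112 0.089] size [0.06  0.059] ang 57.5
blue
px [181. 207.] n 5295 ctr [0.571 0.272] mean [0.568 0.275 0.009] size [0.161 0.15 ] ang 12.0
px [ 41. 306.] n 1810 ctr [0.393 0.552] mean [0.392 0.556 0.022] size [0.079 0.1  ] ang 83.6
brown
px [263.  53.] n 34565 ctr [1.177 0.059] mean [ 1.134  0.151 -0.288] size [2.517 0.923] ang 83.8
px [448. 186.] n 4951 ctr [ 0.556 -0.302] mean [ 0.553 -0.299  0.006] size [0.155 0.16 ] ang 9.3
```

The top view shows the red lids at px (344,183) and (255,233), the bin at (181,207) and the tray at (448,186). The networks, the depth data and the known heights and sizes all agree.

```bash
python3 -c "
from h import *
shift([.563,-.072,.16],-90);shift([.563,-.072,.04])"
```

```text
[ 0.962 -0.647  0.142] closing line now -65.2 turn z frac 0.289
[ 0.962 -0.647  0.382] closing line now -65.2
```

Emit:
jog_arm(
  motion="100 0.96 -0.645 0.12 0 0 0;100 0.96 -0.645 0.12 0 0 0;100 0.96 -0.645 0.12 0 0 0;100 0.96 -0.645 0.12 0 0 0;100 0.96 -0.645 0.12 0 0 0",
)

```text
time: 1.02
tool_pos: [0.4244, -0.3001, 0.1992]
tool_rot: [0.0, 0.977, 0.215, 0.0]
contact_force: [1.0, -0.2, 0.1]
gripper_width: 0.997
grasp_force: 0.0
```

```bash
python3 -c "
from h import *
shift([.563,-.072,.16])"
```

```text
[ 0.443 -0.298  0.078] closing line now -65.2
```

Emit:
jog_arm(
  motion="100 0.44 -0.3 0.07 0 0 0;100 0.44 -0.3 0.07 0 0 0;100 0.44 -0.3 0.07 0 0 0;100 0.44 -0.3 0.07 0 0 0;100 0.44 -0.3 0.07 0 0 0",
)

```text
time: 1.65
tool_pos: [0.5612, -0.0704, 0.1635]
tool_rot: [-0.0, 0.976, 0.217, -0.0]
contact_force: [-0.6, -0.8, 0.3]
gripper_width: 1.002
grasp_force: 0.0
```

```bash
python3 -c "
from h import *
shift([.563,-.072,.16]);shift([.563,-.072,.04])"
```

```text
[0.002 0.004 0.007] closing line now -65.0
[0.002 0.005 0.247] closing line now -65.0
```

Emit:
jog_arm(
  motion="100 0.002 0.004 0.1 0 0 0;100 0.002 0.004 0.18 0 0 0;100 0.002 0.004 0.24 0 0 0;100 0.002 0.004 0.24 0 0 0;100 0.002 0.004 0.24 0 0 0",
)

```text
time: 2.28
tool_pos: [0.5631, -0.0756, 0.0456]
tool_rot: [0.001, 0.977, 0.214, 0.001]
contact_force: [0.5, 0.0, 1.4]
gripper_width: 1.0
grasp_force: 0.0
```

Emit:
jog_arm(
  motion="20 0 0 0 0 0 0;20 0 0 0 0 0 0;20 0 0 0 0 0 0;20 0 0 0 0 0 0;20 0 0 0 0 0 0",
)

```text
time: 2.9
tool_pos: [0.5635, -0.0745, 0.0464]
tool_rot: [0.0, 0.977, 0.215, 0.001]
contact_force: [-1.4, 2.6, 4.9]
gripper_width: 0.69
grasp_force: 64.8
```

Emit:
jog_arm(
  motion="20 0 0 -0.03 0 0 0;20 0 0 -0.1 0 0 0;20 0 0 -0.16 0 0 0;20 0 0 -0.16 0 0 0;20 0 0 -0.16 0 0 0",
)

```text
time: 3.52
tool_pos: [0.5612, -0.0746, 0.1227]
tool_rot: [-0.0, 0.977, 0.215, -0.001]
contact_force: [-0.0, 0.1, -4.5]
gripper_width: 0.686
grasp_force: 65.8
```

Emit:
jog_arm(
  motion="20 0 0 0 0 0 0;20 0 0 0 0 0 0;20 0 0 0 0 0 0;20 0 0 0 0 0 0;20 0 0 0 0 0 0",
)

```text
time: 4.15
tool_pos: [0.5622, -0.0748, 0.1241]
tool_rot: [0.0, 0.977, 0.215, 0.0]
contact_force: [-0.7, -0.6, -4.3]
gripper_width: 0.688
grasp_force: 65.8
```

```bash
python3 -c "
from h import *
from plant import *
for i in range(6): grab_frame('top'); s=state();print(np.round(s['contact_force'],2),np.round(s['ft_torque'],2),np.round(s['joint_efforts'],2))
shift([.554,-.3,.14]);shift([.567,.271,.14])"
```

```text
[ 0.14 -0.06 -4.62] [ 0.01  0.02 -0.02] [-0.000e+00 -3.735e+01 -3.707e+01  1.000e-02 -1.000e-02  0.000e+00]
[ 0.78 -0.2  -4.81] [-0.02 -0.   -0.04] [-0.000e+00 -3.736e+01 -3.709e+01  1.000e-02 -1.000e-02 -0.000e+00]
[ 0.88 -0.36 -4.91] [-0.06  0.05 -0.05] [-0.000e+00 -3.738e+01 -3.710e+01  1.000e-02 -1.000e-02 -0.000e+00]
[ 0.02  0.19 -3.91] [ 0.01 -0.02  0.01] [-0.000e+00 -3.739e+01 -3.710e+01  1.000e-02 -1.000e-02 -0.000e+00]
[-0.33 -0.56 -5.27] [0.03 0.06 0.03] [-0.000e+00 -3.739e+01 -3.711e+01  1.000e-02 -1.000e-02 -0.000e+00]
[ 0.13 -0.62 -4.2 ] [-0.03 -0.03 -0.01] [-0.000e+00 -3.740e+01 -3.711e+01  1.000e-02 -1.000e-02 -0.000e+00]
[-0.204  0.402 -0.032] closing line now -65.2
[ 0.299 -0.624 -0.032] closing line now -65.2
```

About 4.6 N in hand, so this is the full tin. It goes to the tray.

Emit:
jog_arm(
  motion="20 -0.04 0.08 0 0 0 0;20 -0.2 0.4 0 0 0 0;20 -0.2 0.4 0 0 0 0;20 -0.2 0.4 0 0 0 0;20 -0.2 0.4 0 0 0 0",
)

```text
time: 5.08
tool_pos: [0.5549, -0.3022, 0.1244]
tool_rot: [0.001, 0.977, 0.212, 0.0]
contact_force: [-0.6, -0.1, -3.8]
gripper_width: 0.691
grasp_force: 67.1
```

Emit:
jog_arm(
  motion="20 0 0 0 0 0 0;20 0 0 0 0 0 0;20 0 0 0 0 0 0;20 0 0 0.06 0 0 0;20 0 0 0.1 0 0 0",
)

```text
time: 5.7
tool_pos: [0.555, -0.2971, 0.0727]
tool_rot: [-0.0, 0.977, 0.215, -0.0]
contact_force: [0.2, -0.2, -4.3]
gripper_width: 0.693
grasp_force: 67.2
```

```bash
python3 -c "
from h import *
shift([.554,-.3,.051])"
```

```text
[-0.004  0.004  0.043] closing line now -65.1
```

Emit:
jog_arm(
  motion="20 0 0 0.02 0 0 0;20 0 0 0.03 0 0 0;20 0 0 0.036 0 0 0;20 0 0 0.041 0 0 0;20 0 0 0.041 0 0 0",
)

```text
time: 6.32
tool_pos: [0.5555, -0.2984, 0.0539]
tool_rot: [0.0, 0.977, 0.215, 0.0]
contact_force: [-0.4, 0.4, -3.9]
gripper_width: 0.69
grasp_force: 67.2
```

Emit:
jog_arm(
  motion="20 0 0 0.002 0 0 0;20 0 0 0.004 0 0 0;20 0 0 0.006 0 0 0;20 0 0 0.006 0 0 0;20 0 0 0.006 0 0 0",
)

```text
time: 6.95
tool_pos: [0.5555, -0.2983, 0.0515]
tool_rot: [0.0, 0.977, 0.215, 0.0]
contact_force: [-4.3, 2.4, 4.8]
gripper_width: 0.691
grasp_force: 67.3
```

Emit:
jog_arm(
  motion="75 0 0 0 0 0 0;85 0 0 0 0 0 0;100 0 0 0 0 0 0;100 0 0 0 0 0 0;100 0 0 0 0 0 0",
)

```text
time: 7.58
tool_pos: [0.5553, -0.2982, 0.0505]
tool_rot: [0.0, 0.977, 0.215, 0.0]
contact_force: [0.7, -0.1, 0.3]
gripper_width: 1.0
grasp_force: 0.0
```

Emit:
jog_arm(
  motion="100 0 0 -0.04 0 0 0;100 0 0 -0.13 0 0 0;100 0 0 -0.22 0 0 0;100 0 0 -0.25 0 0 0;100 0 0 -0.25 0 0 0",
)

```text
time: 8.2
tool_pos: [0.556, -0.2987, 0.1776]
tool_rot: [0.001, 0.977, 0.215, 0.001]
contact_force: [-0.4, 0.4, -0.4]
gripper_width: 1.004
grasp_force: 0.0
```

```bash
python3 -c "
from h import *
shift([.484,.112,.16])"
```

```text
[ 0.214 -0.806  0.033] closing line now -65.2
```

Emit:
jog_arm(
  motion="100 0.21 -0.805 0.03 0 0 0;100 0.21 -0.805 0.03 0 0 0;100 0.21 -0.805 0.03 0 0 0;100 0.21 -0.805 0.03 0 0 0;100 0.21 -0.805 0.03 0 0 0",
)

```text
time: 8.82
tool_pos: [0.498, 0.0111, 0.1617]
tool_rot: [-0.001, 0.977, 0.214, -0.002]
contact_force: [1.3, 0.1, 0.2]
gripper_width: 1.004
grasp_force: 0.0
```

```bash
python3 - <<'E'
from h import *
from plant import *
f=grab_frame("top");W=world(f);H,S,V=cv2.split(cv2.cvtColor(f["color"],cv2.COLOR_RGB2HSV));z=W[...,2]
blob((f["range_z"]>0)&((H<8)|(H>172))&(S>120)&(z>.07)&(z<.12),W)
shift([.484,.112,.16])
E
```

```text
px [458. 174.] n 824 ctr [ 0.557 -0.297] mean [ 0.555 -0.294  0.094] size [0.059 0.061] ang 37.2
px [264. 237.] n 126 ctr [0.475 0.092] mean [0.472 0.094 0.088] size [0.017 0.037] ang 81.7
[ 0.058 -0.182  0.003] closing line now -64.9
```

Emit:
jog_arm(
  motion="100 0.058 -0.182 0 0 0 0;100 0.058 -0.182 0 0 0 0;100 0.058 -0.182 0 0 0 0;100 0.058 -0.182 0 0 0 0;100 0.058 -0.182 0 0 0 0",
)

```text
time: 9.5
tool_pos: [0.4882, 0.1029, 0.1636]
tool_rot: [0.0, 0.977, 0.214, -0.001]
contact_force: [-0.2, -0.5, 1.0]
gripper_width: 1.002
grasp_force: 0.0
```

```bash
python3 -c "
from h import *
shift([.484,.112,.045])"
```

```text
[ 0.    -0.02   0.237] closing line now -65.3
```

Emit:
jog_arm(
  motion="100 0 -0.02 0.04 0 0 0;100 0 -0.02 0.12 0 0 0;100 0 -0.02 0.2 0 0 0;100 0 -0.02 0.235 0 0 0;100 0 -0.02 0.235 0 0 0",
)

```text
time: 10.12
tool_pos: [0.4826, 0.1129, 0.045]
tool_rot: [-0.0, 0.977, 0.215, -0.002]
contact_force: [0.2, -0.5, -0.2]
gripper_width: 1.002
grasp_force: 0.0
```

Emit:
jog_arm(
  motion="20 0 0 0 0 0 0;20 0 0 0 0 0 0;20 0 0 0 0 0 0;20 0 0 0 0 0 0;20 0 0 0 0 0 0",
)

```text
time: 10.75
tool_pos: [0.4859, 0.1132, 0.049]
tool_rot: [0.0, 0.977, 0.215, 0.002]
contact_force: [0.1, 1.0, 5.8]
gripper_width: 0.689
grasp_force: 64.6
```

Emit:
jog_arm(
  motion="20 0 0 -0.03 0 0 0;20 0 0 -0.1 0 0 0;20 0 0 -0.16 0 0 0;20 0 0 -0.16 0 0 0;20 0 0 -0.16 0 0 0",
)

```text
time: 11.38
tool_pos: [0.4833, 0.1129, 0.1259]
tool_rot: [-0.0, 0.977, 0.215, -0.001]
contact_force: [-0.1, -0.4, -1.8]
gripper_width: 0.689
grasp_force: 64.5
```

```bash
python3 -c "
from h import *
from plant import *
print(np.mean([(grab_frame('side'),state()['contact_force'])[1] for i in range(5)],0))
shift([.567,.271,.125])"
```

```text
[ 0.06809196 -0.18480238 -0.83403062]
[ 0.285 -0.217  0.   ] closing line now -65.2
```

About 0.8 N, so this tin is empty, as expected. It goes to the bin.

Emit:
jog_arm(
  motion="20 0.05 -0.04 0 0 0 0;20 0.285 -0.217 0 0 0 0;20 0.285 -0.217 0 0 0 0;20 0.285 -0.217 0 0 0 0;20 0.285 -0.217 0 0 0 0",
)

```text
time: 12.25
tool_pos: [0.5679, 0.2723, 0.1257]
tool_rot: [0.0, 0.976, 0.216, -0.001]
contact_force: [-0.6, -0.7, -1.0]
gripper_width: 0.691
grasp_force: 64.7
```

Emit:
jog_arm(
  motion="20 0 0 0 0 0 0;20 0 0 0 0 0 0;20 0 0 0 0 0 0;20 0 0 0.06 0 0 0;20 0 0 0.1 0 0 0",
)

```text
time: 12.88
tool_pos: [0.5674, 0.2707, 0.0756]
tool_rot: [0.0, 0.977, 0.214, -0.0]
contact_force: [0.7, 0.2, -1.6]
gripper_width: 0.691
grasp_force: 64.8
```

```bash
python3 -c "
from h import *
shift([.567,.271,.054])"
```

```text
[-0.    -0.001  0.043] closing line now -65.2
```

Emit:
jog_arm(
  motion="20 0 0 0.02 0 0 0;20 0 0 0.03 0 0 0;20 0 0 0.036 0 0 0;20 0 0 0.04 0 0 0;20 0 0 0.04 0 0 0",
)

```text
time: 13.5
tool_pos: [0.5682, 0.2714, 0.0572]
tool_rot: [-0.0, 0.977, 0.215, 0.0]
contact_force: [-0.3, 0.3, -1.5]
gripper_width: 0.687
grasp_force: 64.8
```

Emit:
jog_arm(
  motion="20 0 0 0.002 0 0 0;20 0 0 0.004 0 0 0;20 0 0 0.004 0 0 0;20 0 0 0.004 0 0 0;20 0 0 0.004 0 0 0",
)

```text
time: 14.12
tool_pos: [0.568, 0.2713, 0.0548]
tool_rot: [-0.0, 0.977, 0.215, 0.0]
contact_force: [-0.2, -0.8, -0.7]
gripper_width: 0.691
grasp_force: 64.8
```

Emit:
jog_arm(
  motion="20 0 0 0.002 0 0 0;20 0 0 0.004 0 0 0;20 0 0 0.006 0 0 0;20 0 0 0.006 0 0 0;20 0 0 0.006 0 0 0",
)

```text
time: 14.75
tool_pos: [0.5683, 0.2714, 0.0541]
tool_rot: [0.0, 0.977, 0.215, 0.0]
contact_force: [-5.8, -1.8, 9.8]
gripper_width: 0.687
grasp_force: 65.4
```

Contact. Now release and retreat.

Emit:
jog_arm(
  motion="75 0 0 0 0 0 0;85 0 0 0 0 0 0;100 0 0 0 0 0 0;100 0 0 0 0 0 0;100 0 0 0 0 0 0",
)

```text
time: 15.38
tool_pos: [0.5679, 0.2712, 0.0516]
tool_rot: [-0.0, 0.977, 0.215, -0.0]
contact_force: [0.0, -0.4, 0.7]
gripper_width: 0.999
grasp_force: 0.0
```

Emit:
jog_arm(
  motion="100 0 0 -0.04 0 0 0;100 0 0 -0.13 0 0 0;100 0 0 -0.25 0 0 0;100 0 0 -0.3 0 0 0;100 0 0 -0.3 0 0 0",
)

```text
time: 16.0
tool_pos: [0.5699, 0.272, 0.2069]
tool_rot: [-0.0, 0.977, 0.215, 0.004]
contact_force: [0.5, -0.9, -0.6]
gripper_width: 1.0
grasp_force: 0.0
```

Emit:
jog_arm(
  motion="100 -0.2 0.3 0 0 0 0;100 -0.2 0.3 0 0 0 0;100 -0.2 0.3 0 0 0 0;100 -0.2 0.3 0 0 0 0;100 -0.2 0.3 0 0 0 0",
)

```text
time: 16.62
tool_pos: [0.5395, 0.0933, 0.2006]
tool_rot: [-0.0, 0.977, 0.214, -0.001]
contact_force: [-0.3, 0.0, -0.4]
gripper_width: 0.999
grasp_force: 0.0
```

```bash
python3 - <<'E'
from h import *
from plant import *
f=grab_frame("top");W=world(f);H,S,V=cv2.split(cv2.cvtColor(f["color"],cv2.COLOR_RGB2HSV));z=W[...,2]
cv2.imwrite("pics/top1.png",f["color"][:,:,::-1])
blob((f["range_z"]>0)&((H<8)|(H>172))&(S>120)&(z>.07)&(z<.12),W)
print(np.abs(state()["joint_vel"]).max())
E
```

```text
px [458. 174.] n 824 ctr [ 0.557 -0.297] mean [ 0.555 -0.294  0.093] size [0.059 0.06 ] ang 37.5
0.016267646823204213
```

View pics/top1.png

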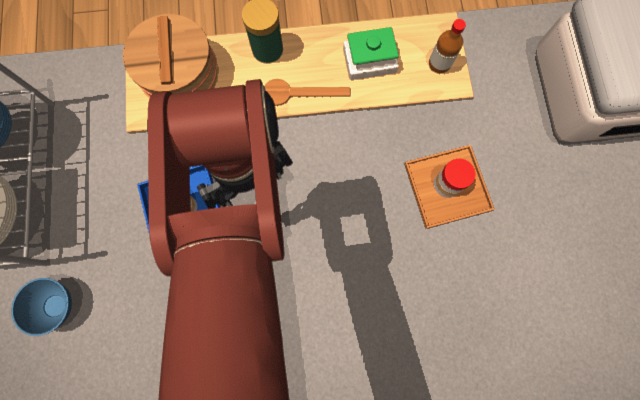

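The full tin stands in the tray, with its lid at px (458,174). The arm hides the bin at (181,207), so I'll check that with the side camera.

```bash
python3 - <<'E'
from h import *
from plant import *
f=grab_frame("side");W=world(f);H,S,V=cv2.split(cv2.cvtColor(f["color"],cv2.COLOR_RGB2HSV));z=W[...,2]
cv2.imwrite("pics/side1.png",f["color"][:,:,::-1])
blob((f["range_z"]>0)&((H<8)|(H>172))&(S>120)&(z>.088)&(z<.12),W)
for d in place_of("side","tin_a_center"): print(round(d["p"],2),np.round(d["at"],3))
E
```

```text
px [372. 118.] n 273 ctr [ 0.558 -0.295] mean [ 0.558 -0.293  0.094] size [0.057 0.06 ] ang 21.6
px [580. 302.] n 837 ctr [0.041 0.03 ] mean [0.039 0.042 0.104] size [0.034 0.114] ang 38.2
px [253. 288.] n 828 ctr [0.566 0.271] mean [0.565 0.273 0.094] size [0.058 0.06 ] ang 29.5
```

View pics/side1.png

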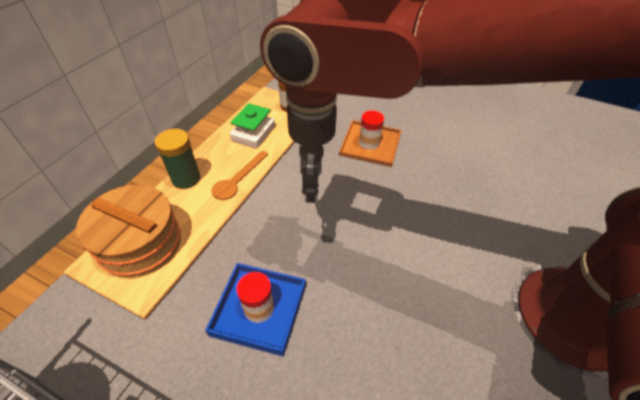

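Both tins are upright and centred, with lids at px (372,118) in the tray and (253,288) in the bin, tops at 94 mm. The gripper is clear of both.

```bash
python3 -c "
from plant import *
print(job_done())"
```

```text
the job is handed in; nothing more can be done
None
```

I handed the job in: the full tin (about 4.6 N when lifted) stands upright in the wooden tray and the empty one (about 0.8 N) stands upright in the blue bin, both set down gently at about 17 s on the robot's clock; no verdict was shown.

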